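# Restock the reagent shelf and press its label holder home

## Task

Restock the low reagent shelf: put the two loose kit cartons, one at a time and without dropping them, squarely on the carton that already stands on the shelf, so that three stand flush in one column. Then take the label holder out of its blue stand, feel its tongue into the channel behind the shelf's front lip, and push it down fully home against the spring strip, which pushes back. Finish while still holding it pressed home, for it would spring up if let go; leave the bottom carton, the bottle, the mouse and the tip box where they are.

Things in the scene. Friction and masses are not known exactly. Their poses are not given: they have to be found in the camera images.
- shelf: Low solid blue-grey shelf, fixed: 161.5 deep (its x, -86.5 to +75) by 150 wide (y) by 50 mm high; origin on the bench, z up. Along its front (-x) edge is an aluminium lip with a teal line; between lip and shelf is an upright channel along y. The front faces the robot's right (world -y), give or take 20 degrees. The carton column stands at about x = +35 mm.
- slot_mouth (a point): Centre of the channel's mouth, level with the shelf's top and the lip (50 mm above the bench), axes as the shelf's, at x = -75 mm of the shelf. The channel is 9 mm wide (x) by 68 mm long (y), ends closed; its long top edges are chamfered 2 mm at 45 degrees. A yellow spring strip lies 12 mm below the mouth.
- strip (a joint): How far the yellow spring strip in the channel is pressed down, in m: 0 at rest (its top 12 mm below the mouth), 0.012 when the label holder is fully home. The spring needs 3 N to start and 9 N at 0.012.
- label_holder: Grey label holder, white card and orange stripe on both faces, symmetric, 60 g. Body 60 long (its y), 16 thick (x), 24 to 69 mm above the origin; below it a tongue 50 long, 6 thick. Origin: centre of the tongue's lower end, z up. Starts upright in the stand, origin 10 mm above the bench. Fully home its body's underside rests on lip and shelf, origin 26 mm above the bench.
- stand: Blue block, fixed, 44 (x) by 96 (y) by 34 mm high, with an open slot 8 wide by 60 mm long (along y) and 30 deep in its top that holds the label holder; origin on the bench under its centre.
- carton_base: The closed kit carton that already stands on the shelf: white with a teal band and an orange mark, 60 (x) by 84 (y) by 42 mm high, origin at the centre of its underside, z up; its long side runs nearly along the shelf's front. 0.35 kg, loose.
- carton_a: A loose kit carton on the bench, same look and size as the one on the shelf (60 x by 84 y by 42 mm high), origin at the centre of its underside, 0.12 to 0.26 kg. Either loose carton may go first; x may point either way in the column.
- carton_b: The other loose kit carton on the bench, the same in every way.
- bottle: Bystander: small closed amber bottle, 48 mm across and 85 mm high, origin under its centre.
- mouse: Bystander: black computer mouse, 62 by 105 by 36 mm, origin under its centre.
- tip_box: Bystander: closed pipette tip box with a blue lid, 82 by 117 by 64 mm, origin under its centre.
Not all that is in view belongs to the job. Several things have the shape of the label_holder; the one meant has the colours described above.

How it is judged:
By the outcome, as a careful person would: the job done as asked, in the order asked, and still so for the second after the job is handed in, while the arm keeps its last pose, push and grip.
It also fails if it takes over 67 s, if anything falls off the work surface, if the arm or the gripper's body presses on something with over 40 N, if the wrist force passes 120 N, or if a joint passes its speed limit or range.

## Robot

A 6-joint arm with a two-finger parallel gripper is mounted at the origin on the work surface. World frame = base frame: x ahead of the robot, y to its left, z up, the work surface at z = 0. Lengths are in mm, angles in rad, forces in N, time in s.
With the tool pointing down it reaches from about 325 to 1000 mm from the base axis. Payload 5.1 kg.
Tool frame: the origin (TCP) lies on the centre line of the jaws, within the pads' length; the fingertips stand 19 mm ahead of it and the grasp point (between the pads) is the TCP; y points along the fingers, z is the direction in which the jaws open and shut, and the axes are right-handed (so a half turn about y gives the same grasp; the last joint's range is limited). The gripper opens to 85 mm and grips with 20 to 120 N. Pads are 22 mm wide; open, the fingers measure 114 mm over their backs; the gripper's body (76 mm by 85 mm) begins 54 mm behind the grasp point. The pads swing forward as they close: fully open they stand 13 mm farther back than shut.
Start: joints at [1.201, 0.124, 1.65, -0, 1.367, -0.083], TCP at [183.896, 623.432, 250.322] pointing down, gripper open.
Joint ranges: [-2.61, 2.61], [-1.02, 2.33], [0.03, 2.71], [-1.35, 4.49], [0.32, 2.68], [-2.91, 2.91]. Speed limits (rad/s): [2.57, 2.57, 3.14, 3.14, 3.14, 3.14].

## Interface

Orientations are given as a rotation vector (axis times angle).
In Python, from station import telemetry, vision, bot gives the robot as it stands.
- The arm moves only by the tool jog_arm, never from a script. Its argument "targets" is a list of rows, each a list of 3 entries, a list of its own where there are three numbers: the finger opening in m, from 0 to 0.0854, then the shift along the world's x, y, z in m, then the turn, a rotation vector about the world's x, y, z in rad. A call has 1 to 12 rows; each row shifts and turns the commanded pose from where the row before left it; what a row does not reach is not made up. A row lasts 1/8 s, in which the tool goes at most 62.5 mm and 10.7 degrees, less where a joint would pass 70% of its speed; a pose out of reach is approached as far as the arm can. A call with a gripper value outside its range is refused whole. The fingers move at their own pace and stop on an object; "newtons" is the grip in N (left out, the last holds). Time passes only in rows, so rows that do not move let the fingers close. It gives the time, the measured TCP pose, the force and the opening at its end, in the units of the state.
- telemetry.observe(): the state, without advancing time (a new reading comes with each control period).
- vision.camera(name): name is "scene" or "side" or "wrist"; returns a dict with "color" (480x640x3 uint8, red, green, blue), "range_z" (480x640 float32, mm along the optical axis (not along the pixel's ray), 0 where there is no reading), "fx", "fy", "cx", "cy" (pixels), "distortion" ([k1, k2, p1, p2, k3] as OpenCV has them; the pictures are not rectified), "extrinsics" (4x4, takes a point from world to camera coordinates). Camera axes: x right, y up, looking along -z (the intrinsics and any distortion apply to the point x, -y, -z); pixel columns grow to the right and rows downward; lengths in mm; the calibration is good to about 2 mm. A picture is of the moment at which its call begins.
- bot.finish_job(): hands the job in, once; it reports no verdict.
The state is a dict: "time_s": time; "qpos": joint angles; "qvel": joint speeds; "joint_efforts": joint torques, N m; "ee_pos": TCP position; "ee_rot": TCP orientation; "ft_force": force on the tool from outside, world axes, zero at the start; "moment": the same for the moment, N m; "grip_width": finger opening in mm.
Only numpy, scipy, OpenCV 4.12 (cv2) and the standard library are available. Lean on these libraries where they do the work, as an engineer would, in place of code of your own. Each camera call takes 0.05 s, during which the arm holds its last target.

## Working session

There is one attempt and no reset: what is moved stays moved. The work goes in short steps, Python scripts to look and compute and a tool call to move; the robot and the scene stay as the last step left them, time stands still between calls to the robot, and variables do not carry over. Pictures are saved under pics/ and viewed, and the job is handed in when it is done.

Besides the shell and the picture viewer there is one more tool, called after "Call:" as name([rows], argument=value, ...), one row to a line, values as JSON. jog_arm: Moves the arm, as the interface text tells. Its arguments: {"type":"object","properties":{"targets":{"type":"array"},"newtons":{"type":"number"}},"required":["targets"]}

```bash
ls; mkdir -p pics
cat > h.py <<'E'
import numpy as np, cv2
from station import telemetry, vision, bot
def grab(n,tag):
    c=vision.camera(n); 
    cv2.imwrite(f'pics/{tag}.png',c['color'][:,:,::-1])
    np.savez(f'pics/{tag}.npz',**c); return c
def load(tag): return dict(np.load(f'pics/{tag}.npz'))
def world(c):
    """HxWx3 world points from depth"""
    K=np.array([[c['fx'],0,c['cx']],[0,c['fy'],c['cy']],[0,0,1]],float)
    v,u=np.mgrid[0:480,0:640]
    p=cv2.undistortPoints(np.stack([u,v],-1).reshape(-1,1,2).astype(float),K,np.array(c['distortion'],float)).reshape(480,640,2)
    z=c['range_z'].astype(float)
    P=np.stack([p[...,0]*z,-p[...,1]*z,-z],-1)
    T=np.linalg.inv(c['extrinsics']); W=P@T[:3,:3].T+T[:3,3]
    W[z<=0]=np.nan
    return W
def ray(c,uv,h):
    K=np.array([[c['fx'],0,c['cx']],[0,c['fy'],c['cy']],[0,0,1]],float)
    p=cv2.undistortPoints(np.array(uv,float).reshape(-1,1,2),K,np.array(c['distortion'],float)).reshape(-1,2)
    d=np.c_[p[:,0],-p[:,1],-np.ones(len(p))]
    T=np.linalg.inv(c['extrinsics']); d=d@T[:3,:3].T; o=T[:3,3]
    return o+d*((h-o[2])/d[:,2])[:,None]
E
python3 - <<'E'
from h import *
print(telemetry.observe())
for n in ['scene','side','wrist']:
    c=grab(n,n+'0'); T=np.linalg.inv(c['extrinsics']); print(n,T[:3,3],-T[:3,2],c['fx'],c['distortion'])
E
```

```text
pics
{'time_s': 0.0, 'qpos': array([ 1.20138937e+00,  1.24503002e-01,  1.65168167e+00,  3.49171236e-05,
        1.36750997e+00, -8.26200062e-02]), 'qvel': array([-2.31764804e-03,  8.78093122e-04, -1.21181954e-03,  2.41689571e-04,
        1.64045354e-03, -8.55840865e-05]), 'joint_efforts': array([ 2.01860785e-03, -4.23623800e+01, -3.65449619e+01,  4.57125111e-05,
        7.08553838e-03,  1.59748566e-06]), 'ee_pos': array([183.68973957, 622.90359488, 249.04981481]), 'ee_rot': array([-1.56109271,  0.22556832, -0.22477362]), 'ft_force': array([-0.90547314, -0.43978918,  0.62926558]), 'moment': array([ 0.00464854,  0.02488589, -0.02928722]), 'grip_width': 85.39639453080937}
scene [1372.33155211 -600.02434045  982.25398918] [-0.5952391   0.44047863 -0.67206324] 501.31205227406065 [0.01309191 0.         0.         0.         0.        ]
side [ 321.97172118 -918.84309899  655.12930966] [ 0.2210995   0.81715046 -0.53233461] 464.3770400504912 [0.03074409 0.         0.         0.         0.        ]
wrist [103.19729589 646.54977553 373.25439143] [ 0.30934091 -0.09333893 -0.94635936] 396.1214406473181 [-0.0143661  0.         0.         0.         0.       ]
```

View pics/scene0.png

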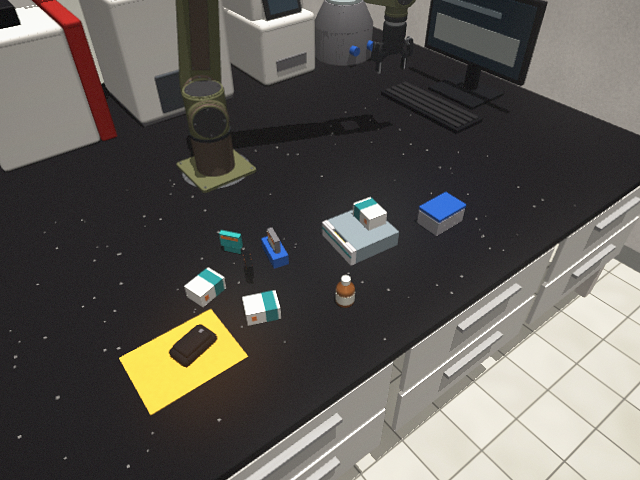

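View pics/side0.png

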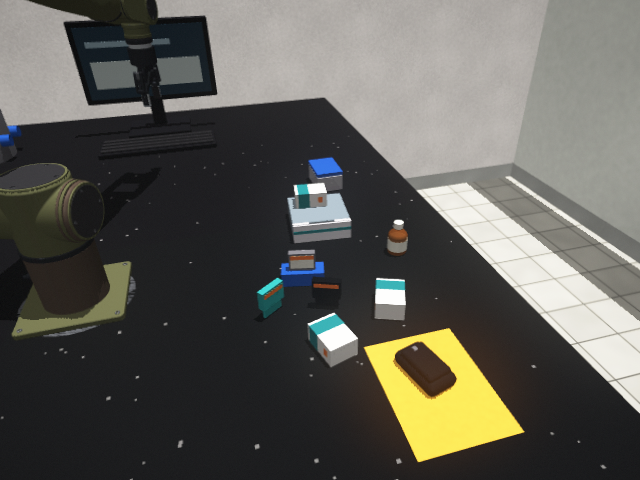

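View pics/wrist0.png

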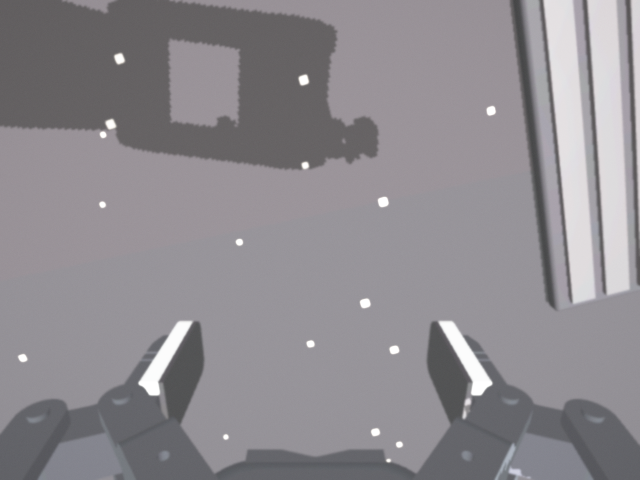

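The scene view shows the loose cartons at (205,286) and (262,307), and the shelf with its carton at (365,230). There are three holder-shaped candidates: teal at scene (231,240), black at (249,265), and grey with an orange stripe in the blue stand at (274,242), which is side (302,262). The grey one in the blue stand fits the description, so I'll check it in a close crop and measure.

Run:
```python
from h import *
a=cv2.imread('pics/side0.png'); b=cv2.imread('pics/scene0.png')
A=cv2.resize(a[170:365,240:440],(590,575),interpolation=cv2.INTER_CUBIC)
cv2.imwrite('pics/cropside.png',A)
cv2.imwrite('pics/cropscene.png',cv2.resize(b[180:340,170:410],(792,528),interpolation=cv2.INTER_CUBIC))
for n in ['scene0','side0']:
    c=load(n); W=world(c)
    def blob(u0,u1,v0,v1,zlo,zhi,name):
        w=W[v0:v1,u0:u1].reshape(-1,3); w=w[(w[:,2]>zlo)&(w[:,2]<zhi)]
        if len(w)<8: print(n,name,len(w));return
        r=cv2.minAreaRect(w[:,:2].astype(np.float32)); print(n,name,len(w),'z med',np.median(w[:,2]).round(1),'rect',np.round(r[0],1),np.round(r[1],1),round(r[2],1))
    B={'scene0':dict(cl=(180,230,265,310),cr=(238,285,285,330),base=(350,390,195,232),shelf=(318,402,200,265),stand=(258,292,235,270),holder=(258,292,225,262),bottle=(330,360,270,310),tip=(415,470,190,235),mouse=(165,220,320,370)),
       'side0':dict(cl=(305,360,310,365),cr=(370,408,275,322),base=(290,330,180,210),shelf=(283,355,185,243),stand=(277,328,258,288),holder=(283,322,245,275),bottle=(383,412,217,260),tip=(305,345,155,192),mouse=(390,460,338,396))}[n]
    H=dict(cl=(38,46),cr=(38,46),base=(87,97),shelf=(46,54),stand=(30,38),holder=(70,84),bottle=(70,90),tip=(58,70),mouse=(25,40))
    for k in B: blob(*B[k],*H[k],k)
    print(np.nanmedian(W[400:470,20:100,2]))
```

```text
scene0 cl 576 z med 42.6 rect [ 494.2 -299.4] [64.2 85.3] 17.4
scene0 cr 654 z med 42.6 rect [ 641.7 -222.6] [84.1 67.9] 67.0
scene0 base 429 z med 92.5 rect [573.6 191. ] [63.8 90.5] 80.6
scene0 shelf 1431 z med 50.5 rect [583.4 149.4] [165.1 158.7] 83.8
scene0 stand 229 z med 34.1 rect [486.8 -80.6] [ 45.6 101.7] 76.9
scene0 holder 117 z med 79.3 rect [487.6 -81.1] [17.3 63. ] 76.4
scene0 bottle 83 z med 83.9 rect [738.5 -34.7] [20.7 24.3] 70.2
scene0 tip 745 z med 64.0 rect [671.5 391.8] [ 85.9 120.8] 0.8
scene0 mouse 781 z med 35.0 rect [ 635.3 -407.2] [57.4 98.9] 13.4
1.2311990955701617
side0 cl 971 z med 39.7 rect [ 492.9 -301.7] [61.9 85.6] 15.3
side0 cr 667 z med 39.4 rect [ 641.  -224.2] [86.6 59.4] 68.2
side0 base 306 z med 88.8 rect [573.6 190.2] [67.9 83.9] 83.3
side0 shelf 1027 z med 47.3 rect [583.4 147. ] [165.8 150. ] 83.4
side0 stand 339 z med 31.8 rect [487.1 -82.6] [48.3 95.1] 76.5
side0 holder 167 z med 75.5 rect [486.3 -82. ] [20.7 59.8] 77.8
side0 bottle 75 z med 80.5 rect [737.3 -37.2] [22.6 24.6] 0.6
side0 tip 380 z med 60.4 rect [670.5 391.1] [ 81.6 124.7] 1.1
side0 mouse 1071 z med 32.4 rect [ 632.1 -410.6] [51.1 83.6] 15.5
-1.6540535046784157
```

View pics/cropside.png

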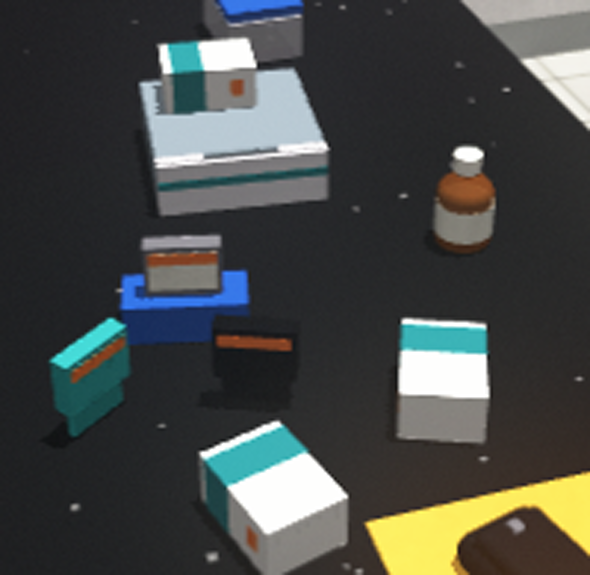

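View pics/cropscene.png

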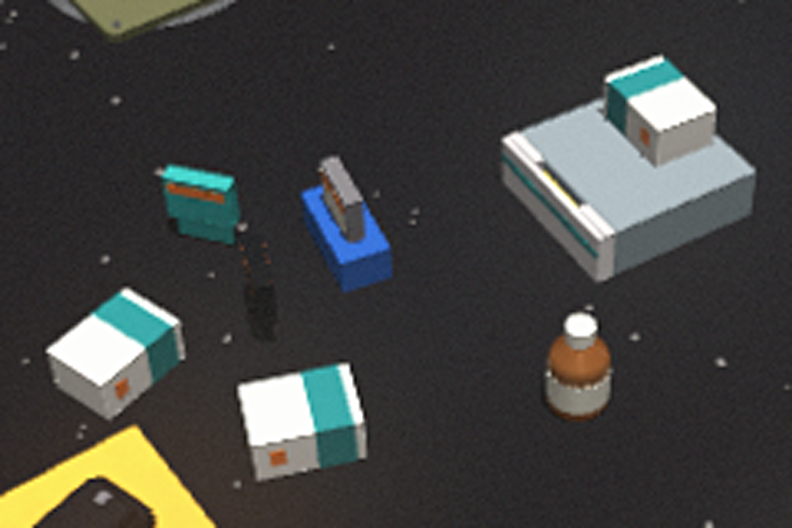

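The crop confirms it: the holder in the blue stand, side (302,262), is grey with a white card and an orange stripe. The teal one (side 270,297) and the black one (326,290) are decoys. Next I'll work out the tool heading and go above the right carton.

Run:
```python
from h import *
from scipy.spatial.transform import Rotation as R
s=telemetry.observe(); M=R.from_rotvec(s['ee_rot']).as_matrix(); print(M.round(3)); print('jaw yaw',np.degrees(np.arctan2(M[1,2],M[0,2])))
c=load('wrist0'); T=np.linalg.inv(c['extrinsics']); print('cam in tool', M.T@(T[:3,3]-s['ee_pos']), 'view', M.T@-T[:3,2])
```

```text
[[ 0.959 -0.001  0.283]
 [-0.283 -0.002  0.959]
 [-0.    -1.    -0.002]]
jaw yaw 73.568038700837
cam in tool [ -83.91533249 -123.92683731   -0.42542571] view [ 3.23245197e-01  9.46315129e-01 -4.68864352e-04]
```

Call:
jog_arm([
  [0.085,[0.029,-0.053,0],[0,0,-0.105]],
  [0.085,[0.029,-0.053,0],[0,0,-0.105]],
  [0.085,[0.029,-0.053,0],[0,0,-0.105]],
  [0.085,[0.029,-0.053,0],[0,0,-0.105]],
  [0.085,[0.029,-0.053,0],[0,0,-0.105]],
  [0.085,[0.029,-0.053,0],[0,0,-0.105]],
  [0.085,[0.029,-0.053,0],[0,0,-0.105]],
  [0.085,[0.029,-0.053,0],[0,0,-0.105]],
  [0.085,[0.029,-0.053,0],[0,0,-0.105]],
  [0.085,[0.029,-0.053,0],[0,0,-0.105]],
  [0.085,[0.029,-0.053,0],[0,0,-0.105]],
  [0.085,[0.029,-0.053,0],[0,0,-0.105]],
])

```text
time_s: 1.65
ee_pos: [532.4, -14.5, 250.2]
ee_rot: [-1.218, 1.194, -1.194]
ft_force: [0.2, 0.6, -0.4]
grip_width: 85.1
```

Call:
jog_arm([
  [0.085,[0.027,-0.053,0],[0,0,-0.105]],
  [0.085,[0.027,-0.053,0],[0,0,-0.105]],
  [0.085,[0.027,-0.053,0],[0,0,-0.105]],
  [0.085,[0.027,-0.053,0],[0,0,-0.105]],
  [0.085,[0,0,0],[0,0,0]],
])

```text
time_s: 2.28
ee_pos: [640.3, -228.1, 248.5]
ee_rot: [-0.994, 1.499, -1.497]
ft_force: [0.2, 0.7, -0.2]
grip_width: 84.8
```

```bash
cat >> h.py <<'E'
from scipy.spatial.transform import Rotation as R
def st():
    s=telemetry.observe(); M=R.from_rotvec(s['ee_rot']).as_matrix()
    print('t',round(s['time_s'],2),'p',s['ee_pos'].round(1),'yaw',np.degrees(np.arctan2(M[1,2],M[0,2])).round(2),'ydir',M[:,1].round(3),'F',s['ft_force'].round(1),'M',s['moment'].round(2),'w',round(s['grip_width'],1)); return s
E
python3 - <<'E'
from h import *
st(); c=grab('wrist','w1')
W=world(c); z=W[...,2]; m=((z>35)&(z<52)).astype(np.uint8)
m=cv2.morphologyEx(m,cv2.MORPH_OPEN,np.ones((5,5)))
n,l,s,_=cv2.connectedComponentsWithStats(m)
for i in range(1,n):
    if s[i,4]<800: continue
    cs,_=cv2.findContours((l==i).astype(np.uint8),cv2.RETR_EXTERNAL,cv2.CHAIN_APPROX_NONE)
    k=max(cs,key=cv2.contourArea).reshape(-1,2)
    zz=np.median(z[l==i]); p=ray(c,k,zz)[:,:2].astype(np.float32); print(s[i],zz.round(1),cv2.minAreaRect(p))
E
```

```text
t 2.27 p [ 640.3 -228.1  248.5] yaw -22.94 ydir [-0.002  0.    -1.   ] F [ 0.2  0.7 -0.2] M [-0.02 -0.04 -0.01] w 84.8
[ 278  155   74   97 6805] 42.5 ((641.1156616210938, -223.15069580078125), (83.61527252197266, 60.7436408996582), 67.1130599975586)
[ 154  289  103   91 3815] 42.5 ((494.7583312988281, -299.8798522949219), (64.89613342285156, 84.89491271972656), 15.806099891662598)
```

View pics/w1.png

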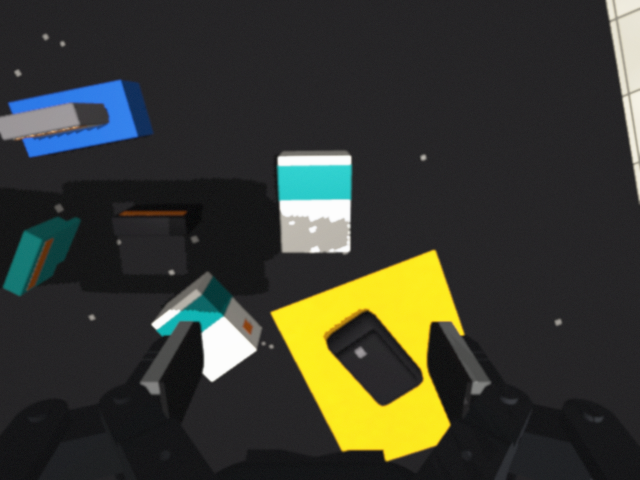

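The wrist view shows the right carton cleanly at (314,200). It measures 83.6 x 60.7 mm at height 42.5 and centre (641.1, -223.2), with its short side at -22.9°, which agrees with the other views and the current jaw yaw. I'll descend and grip.

Call:
jog_arm([
  [0.085,[0.0008,0.005,-0.05],[0,0,0]],
  [0.085,[0,0,-0.06],[0,0,0]],
  [0.085,[0,0,-0.06],[0,0,0]],
  [0.085,[0,0,-0.035],[0,0,0]],
  [0.085,[0,0,-0.015],[0,0,0]],
  [0.085,[0,0,-0.002],[0,0,0]],
  [0.05,[0,0,0],[0,0,0]],
  [0.05,[0,0,0],[0,0,0]],
  [0.05,[0,0,0],[0,0,0]],
  [0.05,[0,0,0],[0,0,0]],
], newtons=40)

```text
time_s: 3.58
ee_pos: [642.5, -220.3, 31.2]
ee_rot: [-0.992, 1.491, -1.497]
ft_force: [1.5, 1.4, 5.4]
grip_width: 59.3
```

Run:
```python
from h import *
st()
```

```text
t 3.58 p [ 642.5 -220.3   31.2] yaw -22.69 ydir [ 0.004 -0.002 -1.   ] F [1.5 1.4 5.4] M [ 0.04 -0.02  0.01] w 59.3
```

Call:
jog_arm([
  [0.05,[0,0,0],[0,0,0]],
  [0.05,[0,0,0],[0,0,0]],
])

```text
time_s: 3.82
ee_pos: [642.5, -220.3, 31.2]
ee_rot: [-0.992, 1.491, -1.497]
ft_force: [-0.5, 0.1, 7.0]
grip_width: 59.5
```

Run:
```python
from h import *
st(); grab('wrist','w2'); st()
```

```text
t 3.83 p [ 642.5 -220.3   31.2] yaw -22.69 ydir [ 0.004 -0.002 -1.   ] F [-0.5  0.1  7. ] M [ 0.07  0.02 -0.04] w 59.5
t 3.88 p [ 642.5 -220.3   31.2] yaw -22.69 ydir [ 0.004 -0.002 -1.   ] F [-0.2  0.5  7.7] M [0.11 0.   0.01] w 59.4
```

View pics/w2.png

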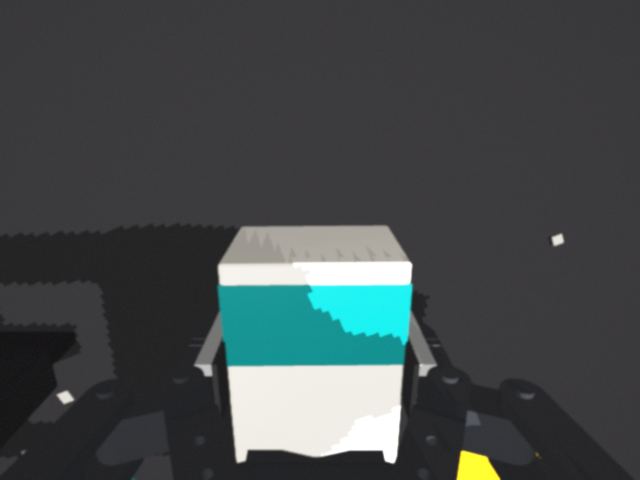

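Call:
jog_arm([
  [0.05,[0,0,0.025],[0,0,0]],
  [0.05,[0,0,0.05],[0,0,0]],
  [0.05,[-0.018,0.047,0.025],[0,0,-0.146]],
  [0.05,[-0.018,0.047,0.025],[0,0,-0.146]],
  [0.05,[-0.018,0.047,0.025],[0,0,-0.146]],
  [0.05,[-0.018,0.047,0.025],[0,0,-0.146]],
  [0.05,[-0.018,0.047,0.025],[0,0,-0.146]],
  [0.05,[-0.018,0.047,0.025],[0,0,-0.146]],
  [0.05,[-0.018,0.047,0],[0,0,-0.146]],
  [0.05,[-0.018,0.047,0],[0,0,-0.146]],
  [0.05,[-0.018,0.045,0],[0,0,-0.146]],
  [0.05,[0,0,0],[0,0,0]],
])

```text
time_s: 5.38
ee_pos: [477.2, 203.6, 253.3]
ee_rot: [-0.145, -2.152, 2.151]
ft_force: [0.2, 0.5, -1.1]
grip_width: 59.2
```

Call:
jog_arm([
  [0.05,[0,0,0],[0,0,0]],
])

```text
time_s: 5.5
ee_pos: [478.6, 201.1, 253.3]
ee_rot: [-0.149, -2.149, 2.151]
ft_force: [-0.0, 0.7, -2.1]
grip_width: 59.0
```

```bash
cat >> h.py <<'E'
def rects(c,lo,hi,minpx=500,op=5,box=None):
    W=world(c); z=W[...,2]; m=((z>lo)&(z<hi)).astype(np.uint8)
    if box: b=np.zeros_like(m); b[box[2]:box[3],box[0]:box[1]]=1; m&=b
    m=cv2.morphologyEx(m,cv2.MORPH_OPEN,np.ones((op,op)))
    n,l,s,_=cv2.connectedComponentsWithStats(m)
    for i in range(1,n):
        if s[i,4]<minpx: continue
        cs,_=cv2.findContours((l==i).astype(np.uint8),cv2.RETR_EXTERNAL,cv2.CHAIN_APPROX_NONE)
        k=max(cs,key=cv2.contourArea).reshape(-1,2)
        zz=np.median(z[l==i]); p=ray(c,k,zz)[:,:2].astype(np.float32); r=cv2.minAreaRect(p)
        print(s[i],'z',zz.round(1),'rect',np.round(r[0],1),np.round(r[1],1),round(r[2],1))
E
python3 - <<'E'
from h import *
st(); c=grab('wrist','w3'); s=st()
rects(c,80,102); rects(c,44,56)
z=s['ee_pos'][2]; rects(c,z-8,z+25)
E
```

```text
t 5.5 p [478.6 201.1 253.3] yaw -97.9 ydir [ 0.    -0.001 -1.   ] F [-0.   0.7 -2.1] M [0.02 0.04 0.01] w 59.0
t 5.55 p [478.9 200.7 253.2] yaw -97.97 ydir [ 0. -0. -1.] F [ 0.1  0.5 -1.6] M [-0.02  0.03 -0.02] w 59.3
[  264    21    92   133 11687] z 92.5 rect [572.6 191.1] [60. 83.] 82.1
[  254     0   221   173 22238] z 50.4 rect [569.6 150.1] [161.8 124.6] 83.5
[  181   243   269   218 41467] z 264.5 rect [480.3 200.5] [90.3 85.3] 82.1
```

View pics/w3.png

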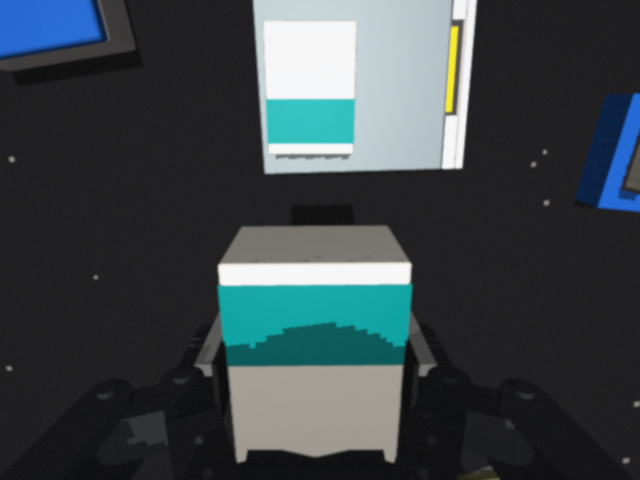

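Run:
```python
from h import *
c=load('w3'); g=c['color'].astype(int)
for u in (260,315,370): print([ (v,g[v,u].tolist()) for v in range(256,290,3)])
W=world(c); print(W[268:284:5,225:410:30,2].round(1)); print(W[225:262:6,315,2].round(1))
```

```text
[(256, [121, 119, 111]), (259, [122, 119, 113]), (262, [145, 141, 134]), (265, [241, 239, 232]), (268, [247, 247, 248]), (271, [247, 247, 248]), (274, [247, 247, 248]), (277, [247, 247, 248]), (280, [247, 247, 248]), (283, [241, 245, 246]), (286, [74, 177, 178]), (289, [23, 169, 167])]
[(256, [120, 117, 111]), (259, [122, 119, 113]), (262, [162, 158, 149]), (265, [244, 241, 236]), (268, [247, 247, 248]), (271, [246, 247, 248]), (274, [247, 247, 248]), (277, [247, 247, 248]), (280, [247, 247, 248]), (283, [235, 240, 241]), (286, [46, 173, 172]), (289, [25, 171, 170])]
[(256, [116, 113, 108]), (259, [123, 118, 113]), (262, [179, 175, 166]), (265, [245, 244, 240]), (268, [247, 247, 248]), (271, [247, 247, 248]), (274, [247, 247, 248]), (277, [247, 247, 248]), (280, [247, 247, 248]), (283, [234, 240, 241]), (286, [38, 170, 169]), (289, [24, 168, 168])]
[[264.9 264.2 264.8 264.5 263.8 264.  264.3]
 [265.1 264.8 263.5 264.9 264.3 265.7 264.1]
 [265.8 263.4 264.3 263.4 264.8 263.8 264.7]
 [265.  263.9 263.9 264.1 264.5 265.  264.2]]
[ -1.5 231.8 238.2 246.2 251.7 257.6 263.2]
```

Run:
```python
from h import *
c=load('w3'); g=c['color'].astype(int).sum(2)
row=g[272]; d=np.diff(row); print([(u,d[u]) for u in range(200,430) if abs(d[u])>80])
p=ray(c,[(218.5,262.5),(410.5,262.5),(314.5,262.5)],264.3); print(p.round(1), np.linalg.norm(p[0]-p[1]))
a=np.radians(-7.97); ctr=p[2,:2]-42*np.array([np.cos(a),np.sin(a)]); print('centre',ctr, 'minus tcp',ctr-[478.9,200.7])
```

```text
[(216, np.int64(128)), (217, np.int64(198)), (218, np.int64(184)), (409, np.int64(-153)), (410, np.int64(-206)), (411, np.int64(-157))]
[[520.2 224.9 264.3]
 [512.1 166.6 264.3]
 [516.2 195.7 264.3]] 58.89164655762267
centre [474.59773193 201.55935841] minus tcp [-4.30226807  0.85935841]
```

Call:
jog_arm([
  [0.05,[0.035,-0.004,0],[0,0,0]],
  [0.05,[0.04,-0.004,0],[0,0,0]],
  [0.05,[0.0224,-0.0022,-0.02],[0,0,0]],
  [0.05,[0,0,-0.05],[0,0,0]],
  [0.05,[0,0,-0.03],[0,0,0]],
  [0.05,[0,0,0],[0,0,0]],
  [0.05,[0,0,0],[0,0,0]],
])

```text
time_s: 6.42
ee_pos: [577.3, 190.6, 155.0]
ee_rot: [-0.153, -2.15, 2.149]
ft_force: [-0.1, 0.9, -1.3]
grip_width: 59.1
```

Run:
```python
from h import *
st(); c=grab('side','s1'); d=grab('scene','c1');s=st()
A=cv2.imread('pics/s1.png')[110:250,250:390]; B=cv2.imread('pics/c1.png')[150:270,310:430]
cv2.imwrite('pics/m1.png',np.hstack([cv2.resize(A,(400,400)),cv2.resize(B,(400,400))]))
for x in (c,d): rects(x,155,168,60,3)
```

```text
t 6.42 p [577.3 190.6 155. ] yaw -98.04 ydir [ 0.002  0.    -1.   ] F [-0.1  0.9 -1.3] M [-0.   -0.01  0.01] w 59.1
t 6.53 p [577.7 191.2 156. ] yaw -98.0 ydir [ 0.004  0.001 -1.   ] F [ 0.3  0.3 -2.2] M [-0.01 -0.01 -0.  ] w 59.2
[139  87  22   5  74] z 161.6 rect [ 140.4 1105.2] [80.5 58.2] 1.1
[293 159  34  14 293] z 162.1 rect [572.1 177.3] [82.2 85.7] 78.1
[ 77 229  14  15  86] z 161.4 rect [ 59.3 -19.6] [52.8 14.8] 74.9
[ 28 114  18   7  61] z 161.3 rect [-420.4 -423.4] [29.8 57.4] 9.3
```

View pics/m1.png

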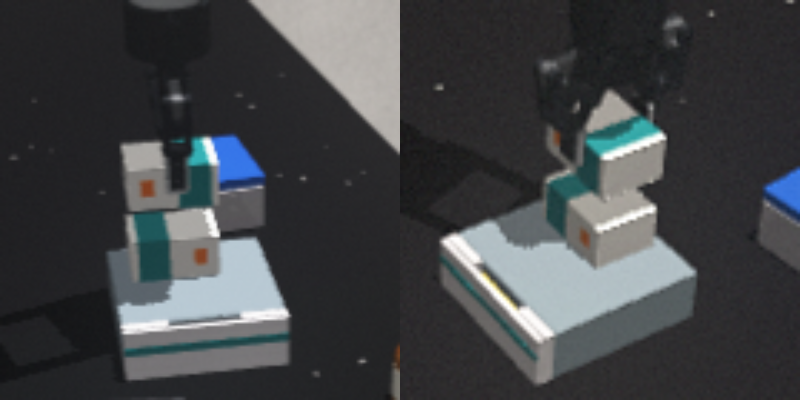

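Call:
jog_arm([
  [0.05,[-0.001,-0.0005,-0.015],[0,0,0]],
  [0.05,[0,0,-0.011],[0,0,0]],
  [0.05,[0,0,0],[0,0,0]],
  [0.05,[0,0,0],[0,0,0]],
])

```text
time_s: 7.02
ee_pos: [575.1, 190.8, 127.2]
ee_rot: [-0.149, -2.149, 2.149]
ft_force: [0.7, 0.1, -1.7]
grip_width: 59.3
```

Run:
```python
from h import *
st(); c=grab('side','s2'); d=grab('scene','c2');s=st()
A=cv2.imread('pics/s2.png')[150:220,275:345]; B=cv2.imread('pics/c2.png')[175:245,335:405]
cv2.imwrite('pics/m2.png',np.hstack([cv2.resize(A,(400,400),interpolation=cv2.INTER_CUBIC),cv2.resize(B,(400,400),interpolation=cv2.INTER_CUBIC)]))
```

```text
t 7.03 p [575.1 190.8 127.2] yaw -97.97 ydir [-0. -0. -1.] F [ 0.7  0.1 -1.7] M [0.02 0.01 0.03] w 59.3
t 7.12 p [575.4 190.9 127.8] yaw -97.97 ydir [ 0.001  0.    -1.   ] F [-0.3  0.3 -1.2] M [ 0.03 -0.04 -0.04] w 59.2
```

View pics/m2.png

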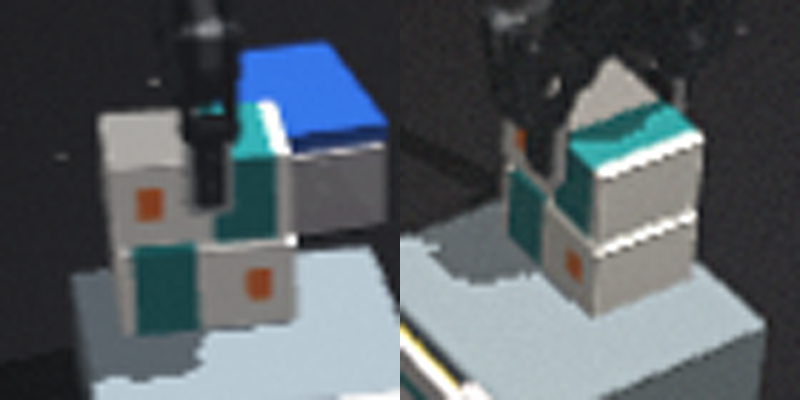

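Call:
jog_arm([
  [0.05,[0.0015,-0.0004,0],[0,0,0]],
  [0.05,[0,0,-0.003],[0,0,0]],
  [0.05,[0,0,-0.002],[0,0,0]],
  [0.05,[0,0,0],[0,0,0]],
  [0.05,[0,0,0],[0,0,0]],
])

```text
time_s: 7.75
ee_pos: [576.8, 190.3, 123.3]
ee_rot: [-0.15, -2.149, 2.15]
ft_force: [-2.0, -0.6, 6.2]
grip_width: 59.3
```

Run:
```python
from h import *
st(); c=grab('side','s3'); 
A=cv2.imread('pics/s3.png')[150:220,275:345]
cv2.imwrite('pics/m3.png',cv2.resize(A,(560,560),interpolation=cv2.INTER_CUBIC))
```

```text
t 7.75 p [576.8 190.3 123.3] yaw -97.97 ydir [ 0. -0. -1.] F [-2.  -0.6  6.2] M [-0.32  0.49 -0.04] w 59.3
```

View pics/m3.png

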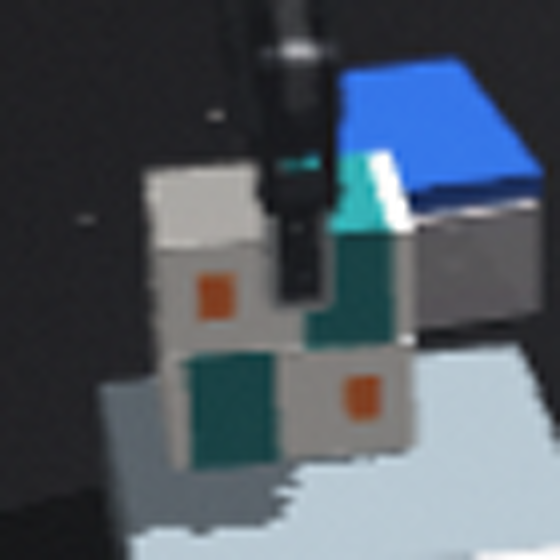

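Contact is at the predicted height with the column edges lined up at m3 (160–410 px), so I'll release and back off.

Call:
jog_arm([
  [0.07,[0,0,0],[0,0,0]],
  [0.085,[0,0,0],[0,0,0]],
  [0.085,[0,0,0],[0,0,0]],
  [0.085,[0,0,0.02],[0,0,0]],
  [0.085,[0,0,0.06],[0,0,0]],
  [0.085,[0,0,0.06],[0,0,0]],
  [0.085,[0,0,0],[0,0,0]],
])

```text
time_s: 8.68
ee_pos: [579.9, 191.2, 272.0]
ee_rot: [-0.166, -2.161, 2.151]
ft_force: [0.5, 0.7, 0.0]
grip_width: 85.1
```

Run:
```python
from h import *
st(); c=grab('wrist','w4'); st(); rects(c,125,145); rects(c,80,102); rects(c,45,56)
for n in ('side','scene'): rects(grab(n,n+'4'),124,144,60,3,(280,400,140,260))
```

```text
t 8.68 p [579.9 191.2 272. ] yaw -97.97 ydir [ 0.015  0.003 -1.   ] F [0.5 0.7 0. ] M [-0.04  0.   -0.01] w 85.1
t 8.72 p [578.4 190.8 267.9] yaw -97.97 ydir [ 0.009  0.002 -1.   ] F [ 1.  -0.4 -1. ] M [ 0.    0.05 -0.05] w 85.0
[ 274  185   90  116 9897] z 134.4 rect [573.9 190.1] [60.7 84.5] 82.2
[  268   110   193   169 20103] z 50.4 rect [582.5 148.7] [161.1 150.3] 83.6
[595 236  28  60 538] z 50.3 rect [488.6 -73.3] [10.2 60.3] 76.1
[294 169  33  14 362] z 130.4 rect [573.1 185.1] [74.4 83.4] 82.5
[354 186  34  24 488] z 134.1 rect [577.7 187.8] [68.1 93.4] 81.2
```

View pics/w4.png

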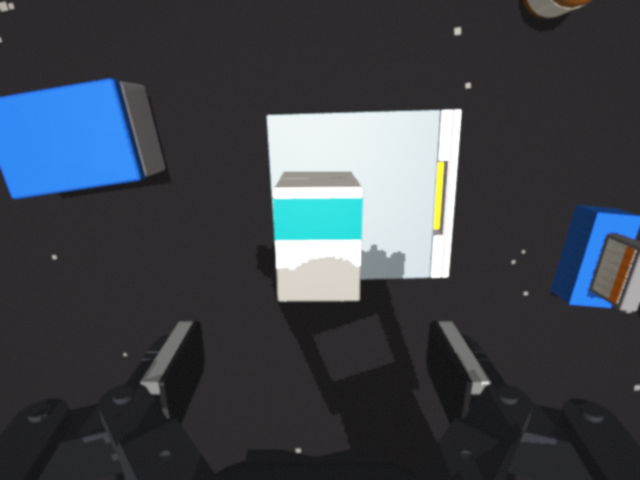

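Call:
jog_arm([
  [0.085,[-0.0083,-0.049,0],[0,0,-0.1155]],
  [0.085,[-0.0083,-0.049,0],[0,0,-0.1155]],
  [0.085,[-0.0083,-0.049,0],[0,0,-0.1155]],
  [0.085,[-0.0083,-0.049,0],[0,0,-0.1155]],
  [0.085,[-0.0083,-0.049,0],[0,0,-0.1155]],
  [0.085,[-0.0083,-0.049,0],[0,0,-0.1155]],
  [0.085,[-0.0083,-0.049,0],[0,0,-0.1155]],
  [0.085,[-0.0083,-0.049,0],[0,0,-0.1155]],
  [0.085,[-0.0083,-0.049,0],[0,0,-0.1155]],
  [0.085,[-0.0083,-0.049,0],[0,0,-0.1155]],
  [0.085,[0,0,0],[0,0,0]],
  [0.085,[0,0,0],[0,0,0]],
])

```text
time_s: 10.32
ee_pos: [493.0, -299.0, 260.5]
ee_rot: [-1.062, -1.41, 1.409]
ft_force: [-0.5, -0.2, -0.3]
grip_width: 84.9
```

Run:
```python
from h import *
st(); c=grab('wrist','w5'); st(); rects(c,35,52)
```

```text
t 10.32 p [ 493.  -299.   260.5] yaw -164.14 ydir [-0.002  0.002 -1.   ] F [-0.5 -0.2 -0.3] M [ 0.02  0.   -0.03] w 84.9
t 10.38 p [ 493.3 -298.6  261. ] yaw -164.09 ydir [-0.002  0.002 -1.   ] F [-0.  -0.3  1.3] M [ 0.04 -0.01  0.02] w 85.0
[ 281  156   70   94 6320] z 42.4 rect [ 492.2 -302. ] [60.6 83.9] 15.8
[338 335  56  24 547] z 43.2 rect [ 404.2 -175.4] [58.5 12. ] 35.8
[  5 359  44  36 720] z 43.3 rect [727.2 -49.7] [31.6 47.1] 56.9
[241 382  53  30 582] z 43.9 rect [483.9 -89.3] [14.4 61.7] 77.0
```

View pics/w5.png

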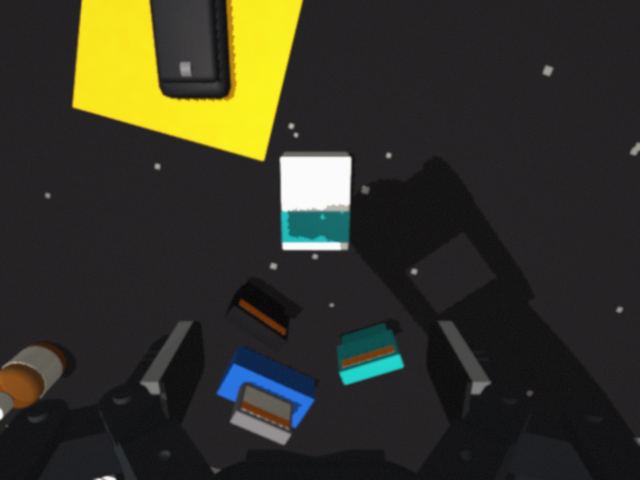

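Call:
jog_arm([
  [0.085,[-0.001,-0.0032,-0.06],[0,0,0]],
  [0.085,[0,0,-0.06],[0,0,0]],
  [0.085,[0,0,-0.06],[0,0,0]],
  [0.085,[0,0,-0.035],[0,0,0]],
  [0.085,[0,0,-0.017],[0,0,0]],
  [0.085,[0,0,0],[0,0,0]],
  [0.05,[0,0,0],[0,0,0]],
  [0.05,[0,0,0],[0,0,0]],
  [0.05,[0,0,0],[0,0,0]],
  [0.05,[0,0,0],[0,0,0]],
  [0.05,[0,0,0],[0,0,0]],
], newtons=40)

```text
time_s: 11.75
ee_pos: [494.2, -304.0, 32.9]
ee_rot: [-1.07, -1.411, 1.411]
ft_force: [0.0, 1.4, 5.6]
grip_width: 59.3
```

Run:
```python
from h import *
st()
```

```text
t 11.75 p [ 494.2 -304.    32.9] yaw -164.15 ydir [ 0.004 -0.002 -1.   ] F [0.  1.4 5.6] M [0.14 0.01 0.03] w 59.3
```

Call:
jog_arm([
  [0.05,[0,0,0.025],[0,0,0]],
  [0.05,[0,0,0.05],[0,0,0]],
  [0.05,[-0.001,0.04,0.03],[0,0,0.105]],
  [0.05,[-0.001,0.046,0.03],[0,0,0.105]],
  [0.05,[-0.001,0.046,0.03],[0,0,0.105]],
  [0.05,[-0.001,0.046,0.03],[0,0,0.105]],
  [0.05,[-0.001,0.046,0.03],[0,0,0.105]],
  [0.05,[-0.001,0.046,0.03],[0,0,0.105]],
  [0.05,[-0.001,0.046,0],[0,0,0.105]],
  [0.05,[-0.001,0.046,0],[0,0,0.105]],
  [0.05,[-0.001,0.046,0],[0,0,0.105]],
  [0.05,[-0.001,0.046,0],[0,0,0.105]],
])

```text
time_s: 13.25
ee_pos: [482.1, 152.5, 285.5]
ee_rot: [-0.254, -2.094, 2.094]
ft_force: [0.6, -0.7, -2.0]
grip_width: 59.1
```

Call:
jog_arm([
  [0.05,[-0.002,0.045,0],[0,0,0.1]],
  [0.05,[0,0,0],[0,0,0]],
  [0.05,[0,0,0],[0,0,0]],
  [0.05,[0,0,0],[0,0,0]],
])

```text
time_s: 13.75
ee_pos: [480.7, 195.1, 285.3]
ee_rot: [-0.157, -2.145, 2.146]
ft_force: [0.3, -0.6, -2.5]
grip_width: 59.3
```

Run:
```python
from h import *
st(); c=grab('wrist','w6'); s=st(); rects(c,126,142); rects(c,46,55)
z=s['ee_pos'][2]; zt=z-32.9+42
g=c['color'].astype(int).sum(2)
for u in (260,315,370):
    d=np.diff(g[:,u]); print(u,[(v,int(d[v])) for v in range(220,480) if abs(d[v])>60])
for r in (272,280): d=np.diff(g[r]); print(r,[(u,int(d[u])) for u in range(190,440) if abs(d[u])>80])
W=world(c); print('top z',np.nanmedian(W[270:280,230:400,2]),zt)
```

```text
t 13.75 p [480.7 195.1 285.3] yaw -98.37 ydir [ 0. -0. -1.] F [ 0.3 -0.6 -2.5] M [ 0.04 -0.02  0.02] w 59.3
t 13.8 p [480.7 195.1 285.3] yaw -98.37 ydir [ 0. -0. -1.] F [ 0.  -0.  -0.9] M [-0.03 -0.04 -0.  ] w 59.2
[  252    22    96   138 12518] z 134.5 rect [572.9 190.5] [60.1 83.6] 82.8
[  250     0   203   171 18770] z 50.4 rect [574.8 149.7] [161.8 135.3] 83.4Traceback (most recent call last):
  File "<stdin>", line 6, in <module>
IndexError: index 479 is out of bounds for axis 0 with size 479
```

View pics/w6.png

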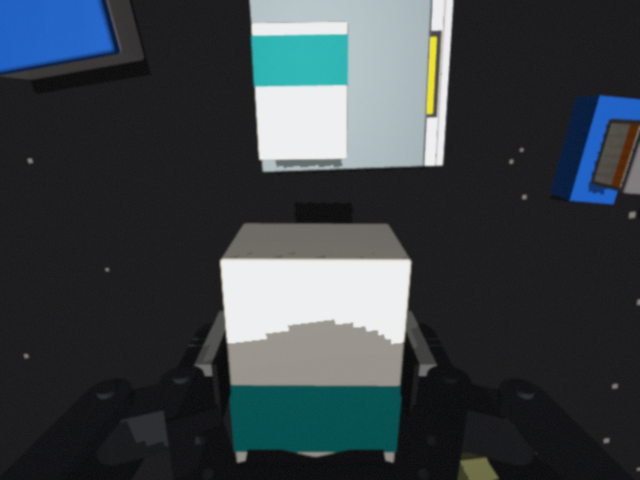

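Run:
```python
from h import *
c=load('w6')
g=c['color'].astype(int).sum(2)
for u in (260,315,370):
    d=np.diff(g[:,u]); print(u,[(v,int(d[v])) for v in range(230,290) if abs(d[v])>50])
for r in (264,272): d=np.diff(g[r]); print(r,[(u,int(d[u])) for u in range(190,440) if abs(d[u])>80])
W=world(c); print('top z',np.nanmedian(W[270:280,230:400,2]))
p=ray(c,[(220.5,259),(411,259),(316,259)],294.4); print(p.round(1), np.linalg.norm(p[0]-p[1]))
a=np.radians(-8.37); ctr=p[2,:2]-42*np.array([np.cos(a),np.sin(a)]); print('centre',ctr, 'minus tcp',ctr-[480.7,195.1])
```

```text
260 [(257, 100), (258, 123), (259, 82)]
315 [(257, 93), (258, 119), (259, 94)]
370 [(257, 70), (258, 118), (259, 109)]
264 [(218, 148), (219, 200), (220, 164), (409, -130), (410, -190), (411, -158)]
272 [(219, 155), (220, 210), (221, 153), (409, -157), (410, -193), (411, -135)]
top z 294.80069841580075
[[522.9 218.3 294.4]
 [514.2 159.7 294.4]
 [518.5 188.9 294.4]] 59.27837374608386
centre [476.9813514  195.01688823] minus tcp [-3.7186486  -0.08311177]
```

Call:
jog_arm([
  [0.05,[0.035,-0.0015,0],[0,0,0.01]],
  [0.05,[0.04,-0.0015,0],[0,0,0]],
  [0.05,[0.0207,-0.0014,-0.02],[0,0,0]],
  [0.05,[0,0,-0.05],[0,0,0]],
  [0.05,[0,0,-0.03],[0,0,0]],
  [0.05,[0,0,-0.01],[0,0,0]],
  [0.05,[0,0,0],[0,0,0]],
  [0.05,[0,0,0],[0,0,0]],
  [0.05,[0,0,0],[0,0,0]],
])

```text
time_s: 14.92
ee_pos: [577.3, 192.0, 177.4]
ee_rot: [-0.148, -2.154, 2.152]
ft_force: [-1.3, 0.6, -0.9]
grip_width: 59.0
```

Run:
```python
from h import *
st(); c=grab('side','s7'); d=grab('scene','c7');s=st()
A=cv2.imread('pics/s7.png')[130:220,265:355]; B=cv2.imread('pics/c7.png')[155:245,325:415]
cv2.imwrite('pics/m7.png',np.hstack([cv2.resize(A,(400,400),interpolation=cv2.INTER_CUBIC),cv2.resize(B,(400,400),interpolation=cv2.INTER_CUBIC)]))
```

```text
t 14.93 p [577.3 192.  177.4] yaw -97.69 ydir [ 0.003  0.001 -1.   ] F [-1.3  0.6 -0.9] M [ 0.   -0.01 -0.  ] w 59.0
t 15.03 p [576.8 191.9 176.6] yaw -97.68 ydir [ 0.002  0.    -1.   ] F [-0.6  0.5 -1.4] M [-0.04  0.02 -0.02] w 59.3
```

View pics/m7.png

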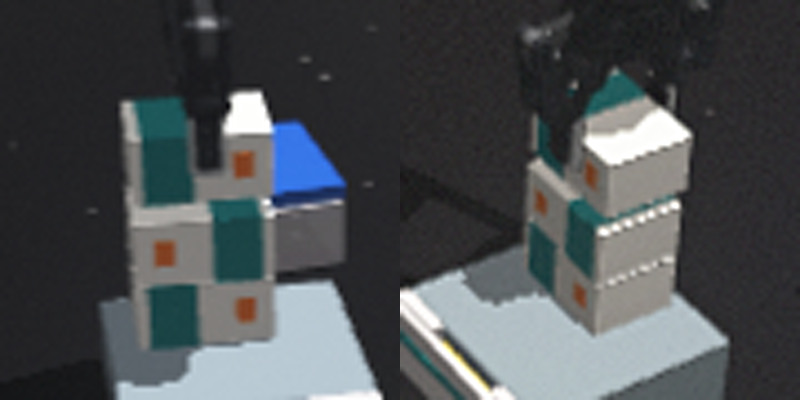

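Call:
jog_arm([
  [0.05,[-0.0003,-0.0012,-0.006],[0,0,0]],
  [0.05,[0,0,-0.002],[0,0,0]],
  [0.05,[0,0,0],[0,0,0]],
  [0.05,[0,0,0],[0,0,0]],
])

```text
time_s: 15.52
ee_pos: [575.9, 190.5, 167.1]
ee_rot: [-0.144, -2.152, 2.152]
ft_force: [-0.1, 0.2, -0.4]
grip_width: 59.3
```

Run:
```python
from h import *
st()
```

```text
t 15.53 p [575.9 190.5 167.1] yaw -97.69 ydir [-0. -0. -1.] F [-0.1  0.2 -0.4] M [-0.01  0.04  0.01] w 59.3
```

Call:
jog_arm([
  [0.05,[0.0003,0.0001,-0.002],[0,0,0]],
  [0.05,[0,0,-0.0015],[0,0,0]],
  [0.05,[0,0,0],[0,0,0]],
  [0.05,[0,0,0],[0,0,0]],
])

```text
time_s: 16.02
ee_pos: [576.5, 190.7, 167.0]
ee_rot: [-0.145, -2.152, 2.152]
ft_force: [-8.0, -2.5, 12.4]
grip_width: 59.4
```

Run:
```python
from h import *
st()
c=grab('side','s8'); d=grab('scene','c8');s=st()
A=cv2.imread('pics/s8.png')[130:220,265:355]; B=cv2.imread('pics/c8.png')[155:245,325:415]
cv2.imwrite('pics/m8.png',np.hstack([cv2.resize(A,(400,400),interpolation=cv2.INTER_CUBIC),cv2.resize(B,(400,400),interpolation=cv2.INTER_CUBIC)]))
```

```text
t 16.02 p [576.5 190.7 167. ] yaw -97.68 ydir [ 0. -0. -1.] F [-8.  -2.5 12.4] M [-0.31  1.2   0.01] w 59.4
t 16.12 p [576.5 190.6 167. ] yaw -97.68 ydir [ 0. -0. -1.] F [-7.2 -1.5 12.4] M [-0.36  1.2   0.05] w 59.1
```

View pics/m8.png

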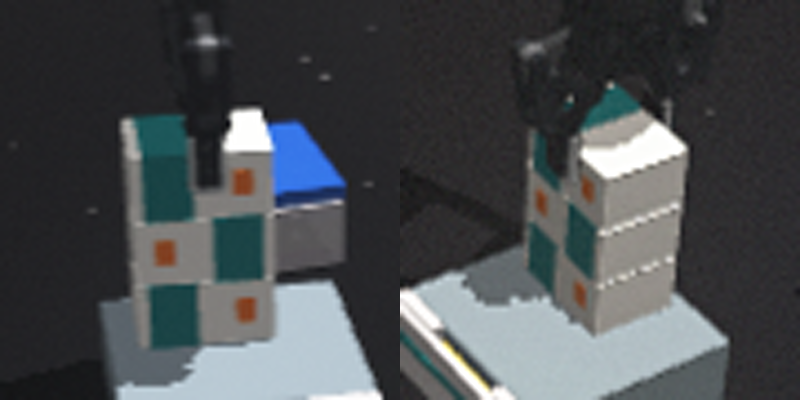

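Call:
jog_arm([
  [0.05,[-0.0003,0,0.0015],[0,0,0]],
  [0.05,[0,0,0],[0,0,0]],
  [0.07,[0,0,0],[0,0,0]],
  [0.085,[0,0,0],[0,0,0]],
  [0.085,[0,0,0],[0,0,0]],
  [0.085,[0,0,0.02],[0,0,0]],
  [0.085,[0,0,0.05],[0,0,0]],
  [0.085,[-0.02,0,0.05],[0,0,0]],
  [0.085,[-0.04,0,0],[0,0,0]],
  [0.085,[-0.04,0,0],[0,0,0]],
  [0.085,[0,0,0],[0,0,0]],
  [0.085,[0,0,0],[0,0,0]],
])

```text
time_s: 17.62
ee_pos: [476.6, 190.7, 286.6]
ee_rot: [-0.147, -2.154, 2.152]
ft_force: [0.5, -0.1, 0.1]
grip_width: 84.9
```

Run:
```python
from h import *
st(); c=grab('wrist','w9'); st(); rects(c,166,190); rects(c,46,55)
grab('side','s9'); d=grab('scene','c9')
A=cv2.imread('pics/s9.png')[130:220,265:355]; B=cv2.imread('pics/c9.png')[155:245,325:415]
cv2.imwrite('pics/m9.png',np.hstack([cv2.resize(A,(400,400),interpolation=cv2.INTER_CUBIC),cv2.resize(B,(400,400),interpolation=cv2.INTER_CUBIC)]))
```

```text
t 17.62 p [476.6 190.7 286.6] yaw -97.69 ydir [ 0.002  0.001 -1.   ] F [ 0.5 -0.1  0.1] M [-0.02 -0.03 -0.01] w 84.9
t 17.68 p [476.8 190.7 286.3] yaw -97.7 ydir [ 0.002  0.    -1.   ] F [ 0.9 -0.4 -0.1] M [ 0.02  0.05 -0.04] w 85.0
[  233     0   114   162 17448] z 176.5 rect [572.7 191. ] [60.3 82.7] 82.3
[  344     0   105   165 15030] z 50.5 rect [567.8 110.5] [ 83.6 129.9] 82.9
```

View pics/w9.png

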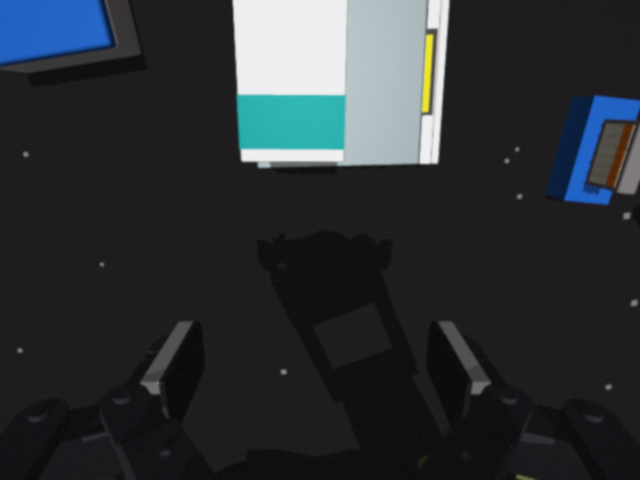

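View pics/m9.png

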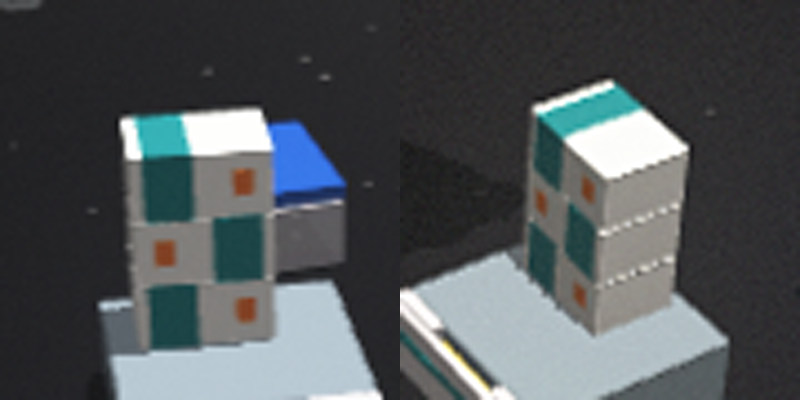

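Three cartons stand in line: the top one is at (572.7, 191.0), height 176.5, against a base of (572.6, 191.1), and the edges are continuous in both views. Next is the holder: go above the stand.

Call:
jog_arm([
  [0.06,[0.0017,-0.0454,-0.01],[0,0,-0.0167]],
  [0.04,[0.0017,-0.0454,-0.01],[0,0,-0.0167]],
  [0.04,[0.0017,-0.0454,-0.01],[0,0,-0.0167]],
  [0.04,[0.0017,-0.0454,-0.01],[0,0,-0.0167]],
  [0.04,[0.0017,-0.0454,-0.01],[0,0,-0.0167]],
  [0.04,[0.0017,-0.0454,-0.01],[0,0,-0.0167]],
  [0.04,[0,0,0],[0,0,0]],
  [0.04,[0,0,0],[0,0,0]],
  [0.04,[0,0,0],[0,0,0]],
])

```text
time_s: 18.9
ee_pos: [486.6, -80.9, 225.7]
ee_rot: [-0.246, -2.098, 2.098]
ft_force: [-1.0, -0.9, -0.2]
grip_width: 39.7
```

Run:
```python
from h import *
st(); c=grab('wrist','w10'); st(); rects(c,72,88,300,3); rects(c,28,40,300,3); rects(c,46,55,300,3)
```

```text
t 18.9 p [486.6 -80.9 225.7] yaw -103.35 ydir [ 0.001  0.    -1.   ] F [-1.  -0.9 -0.2] M [-0.01  0.05 -0.09] w 39.7
t 18.95 p [486.5 -80.8 225.7] yaw -103.34 ydir [ 0.001  0.    -1.   ] F [ 0.2  0.5 -0.3] M [ 0.04 -0.   -0.02] w 40.1
[ 304  189   24   82 1884] z 79.3 rect [486.4 -81.7] [16.3 60.5] 77.2
[  72   50   61  194 1666] z 34.2 rect [573.2  68.1] [  8.1 149.5] 83.8
[ 288  155   56  115 4057] z 34.4 rect [486.5 -81.9] [44.  96.4] 77.0
[    0    46   123   218 18701] z 50.3 rect [578.9 117.9] [104.8 150.5] 83.5
```

View pics/w10.png

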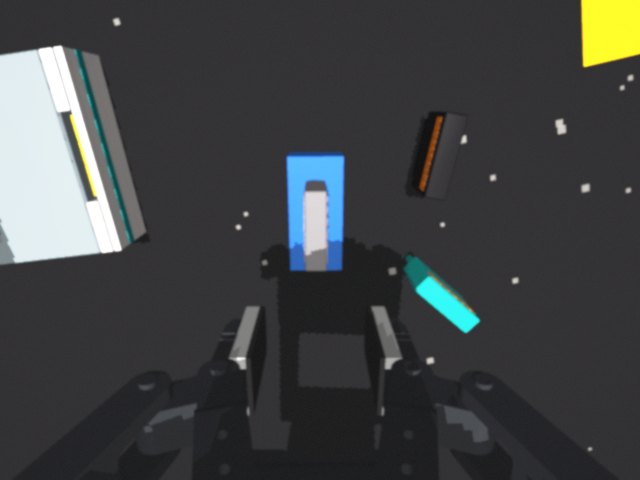

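Call:
jog_arm([
  [0.04,[0,-0.0009,-0.05],[0,0,0.006]],
  [0.04,[0,0,-0.055],[0,0,0]],
  [0.04,[0,0,-0.04],[0,0,0]],
  [0.04,[0,0,-0.02],[0,0,0]],
  [0.04,[0,0,0],[0,0,0]],
  [0.04,[0,0,0],[0,0,0]],
  [0.04,[0,0,0],[0,0,0]],
])

```text
time_s: 19.82
ee_pos: [487.5, -82.8, 62.1]
ee_rot: [-0.244, -2.102, 2.103]
ft_force: [0.1, -0.6, 0.1]
grip_width: 39.9
```

Run:
```python
from h import *
st()
```

```text
t 19.82 p [487.5 -82.8  62.1] yaw -103.06 ydir [ 0.003 -0.001 -1.   ] F [ 0.1 -0.6  0.1] M [ 0.04 -0.01  0.01] w 39.9
```

Call:
jog_arm([
  [0.025,[-0.0008,0.001,0],[0,0,0]],
  [0.018,[0,0,0],[0,0,0]],
  [0.005,[0,0,0],[0,0,0]],
  [0.005,[0,0,0],[0,0,0]],
  [0.005,[0,0,0],[0,0,0]],
], newtons=80)

```text
time_s: 20.45
ee_pos: [485.8, -81.8, 60.9]
ee_rot: [-0.242, -2.101, 2.101]
ft_force: [-1.5, 0.1, 5.7]
grip_width: 15.2
```

Run:
```python
from h import *
st()
```

```text
t 20.45 p [485.8 -81.8  60.9] yaw -103.09 ydir [ 0.001 -0.    -1.   ] F [-1.5  0.1  5.7] M [ 0.06  0.2  -0.01] w 15.2
```

Call:
jog_arm([
  [0.005,[0,0,0.01],[0,0,0]],
  [0.005,[0,0,0.03],[0,0,0]],
  [0.005,[0,0,0.05],[0,0,0]],
  [0.005,[-0.002,0.04,0.05],[0,0,0.028]],
  [0.005,[-0.003,0.04,0],[0,0,0.028]],
  [0.005,[-0.003,0.04,0],[0,0,0.028]],
  [0.005,[-0.003,0.042,0],[0,0,0.028]],
  [0.005,[0,0,0],[0,0,0]],
  [0.005,[0,0,0],[0,0,0]],
  [0.005,[0,0,0],[0,0,0]],
])

```text
time_s: 21.7
ee_pos: [474.5, 78.4, 199.0]
ee_rot: [-0.127, -2.16, 2.161]
ft_force: [0.5, 0.5, -0.2]
grip_width: 14.9
```

Run:
```python
from h import *
st(); c=grab('wrist','w11'); st(); rects(c,46,55,300,3); rects(c,205,235,300,3)
i=c['color'][:240,300:540]
cv2.imwrite('pics/z11.png',cv2.resize(i,(720,720),interpolation=cv2.INTER_CUBIC)[:600,:,::-1])
```

```text
t 21.7 p [474.5  78.4 199. ] yaw -96.76 ydir [-0. -0. -1.] F [ 0.5  0.5 -0.2] M [-0.01  0.   -0.  ] w 14.9
t 21.75 p [474.5  78.4 199. ] yaw -96.77 ydir [-0. -0. -1.] F [ 0.7  0.  -0.9] M [ 0.06 -0.03  0.06] w 15.2
[   92     0   222   198 28786] z 50.4 rect [566.9 135.8] [132.9 122.2] 83.8
[616 254  24  45 317] z 50.3 rect [ 408.6 -152.6] [39.4 16.3] 9.6
[  162   280   309   172 16653] z 217.9 rect [472.6  78. ] [76.2 64.4] 42.9
```

View pics/w11.png

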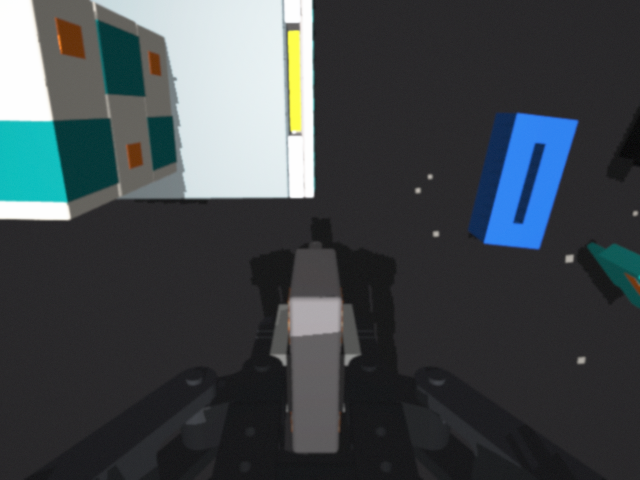

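View pics/z11.png

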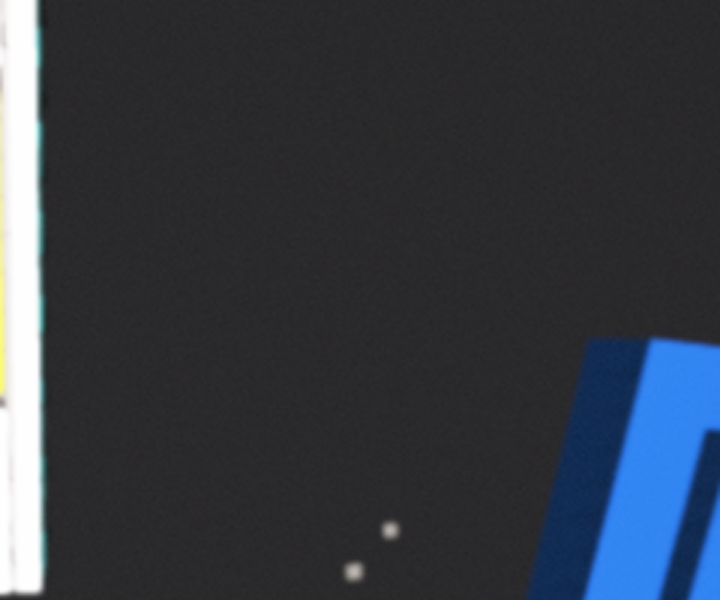

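Run:
```python
from h import *
c=load('w11'); g=c['color'].astype(int)
for v in (50,80,110): print(v,[(u,tuple(g[v,u].tolist())) for u in range(282,318)])
for u in (292,294,296): print(u,[(v,tuple(g[v,u].tolist())) for v in list(range(18,34))+list(range(128,142))])
```

```text
50 [(282, (215, 226, 228)), (283, (182, 197, 201)), (284, (154, 168, 174)), (285, (138, 150, 155)), (286, (116, 124, 124)), (287, (128, 131, 90)), (288, (201, 201, 72)), (289, (246, 246, 74)), (290, (253, 253, 75)), (291, (254, 254, 75)), (292, (254, 254, 75)), (293, (254, 254, 77)), (294, (254, 254, 76)), (295, (254, 254, 78)), (296, (254, 254, 76)), (297, (254, 254, 78)), (298, (253, 253, 91)), (299, (248, 247, 135)), (300, (237, 233, 194)), (301, (240, 236, 230)), (302, (246, 243, 242)), (303, (251, 250, 250)), (304, (253, 253, 253)), (305, (254, 254, 254)), (306, (254, 254, 254)), (307, (254, 254, 254)), (308, (254, 254, 254)), (309, (254, 254, 254)), (310, (253, 253, 254)), (311, (239, 245, 246)), (312, (166, 194, 196)), (313, (83, 122, 123)), (314, (44, 69, 70)), (315, (42, 45, 46)), (316, (40, 39, 41)), (317, (42, 41, 42))]
80 [(282, (228, 238, 240)), (283, (214, 225, 228)), (284, (181, 196, 201)), (285, (155, 169, 174)), (286, (134, 145, 150)), (287, (111, 121, 117)), (288, (141, 143, 86)), (289, (221, 220, 71)), (290, (250, 250, 73)), (291, (254, 254, 76)), (292, (254, 254, 
[... 2823 characters left out ...]
4))]
296 [(18, (254, 254, 254)), (19, (254, 254, 254)), (20, (254, 254, 254)), (21, (251, 251, 252)), (22, (221, 222, 223)), (23, (146, 144, 145)), (24, (107, 105, 105)), (25, (103, 99, 98)), (26, (103, 99, 98)), (27, (104, 101, 99)), (28, (105, 102, 99)), (29, (122, 119, 98)), (30, (194, 192, 93)), (31, (248, 247, 84)), (32, (254, 254, 79)), (33, (254, 254, 75)), (128, (254, 254, 75)), (129, (254, 254, 96)), (130, (252, 251, 144)), (131, (241, 239, 186)), (132, (214, 210, 190)), (133, (171, 167, 163)), (134, (146, 142, 141)), (135, (180, 178, 178)), (136, (235, 235, 236)), (137, (252, 252, 253)), (138, (254, 254, 254)), (139, (254, 254, 254)), (140, (254, 254, 254)), (141, (254, 254, 254))]
```

Run:
```python
from h import *
i=load('w11')['color'][:210,250:340]
cv2.imwrite('pics/z11b.png',cv2.resize(i,(257*1,600),interpolation=cv2.INTER_CUBIC)[:,:,::-1])
```

```text
(no output)
```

View pics/z11b.png

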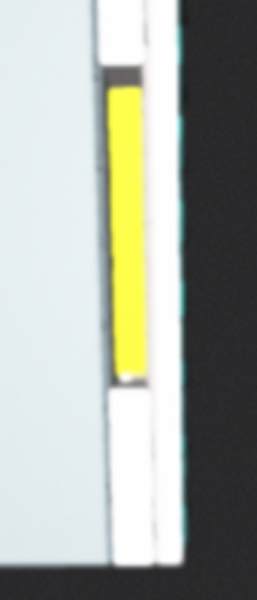

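Run:
```python
from h import *
c=load('w11')
a=ray(c,[(283.0,50),(285.0,110),(312.3,50),(313.3,110)],50.2); print(a.round(2))
f=6.5/18
q=np.array([a[0]+(a[2]-a[0])*f,a[1]+(a[3]-a[1])*f]); print('centre line',q.round(1), 'width',np.linalg.norm(a[0]-a[2]))
e=ray(c,[(292.5,22.6),(295.9,135.2)],50.2); print('ends',e.round(1),np.linalg.norm(e[0]-e[1]),'mid',e.mean(0), 'ang',np.degrees(np.arctan2(*(e[0]-e[1])[[1,0]])))
d=q[0]-q[1]; print(np.degrees(np.arctan2(d[1],d[0])))
# holder top: rows
g=c['color'].astype(int).sum(2)
for r in (305,320,330): dd=np.diff(g[r]); print(r,[(u,int(dd[u])) for u in range(270,365) if abs(dd[u])>50])
for u in (305,316,327): dd=np.diff(g[:,u]); print(u,[(v,int(dd[v])) for v in range(240,470) if abs(dd[v])>40])
W=world(c)
for v in range(245,460,15): print(v,W[v,316].round(1))
```

```text
[[593.43  84.12  50.2 ]
 [557.92  87.91  50.2 ]
 [591.26  65.92  50.2 ]
 [555.75  69.54  50.2 ]]
centre line [[592.6  77.6  50.2]
 [557.1  81.3  50.2]] width 18.328116727546615
ends [[607.9  76.2  50.2]
 [541.3  82.9  50.2]] 66.98959674502724 mid [574.59230438  79.552851    50.2       ] ang -5.818424948656914
-5.9883090547848905
305 [(277, 66), (278, 68), (340, -52), (341, -63)]
320 [(274, 67), (275, 78), (276, 55), (339, -54), (340, -56), (354, -60)]
330 [(273, 56), (290, 53), (338, -56), (339, -58), (356, -53)]
305 [(247, 45), (295, 46), (296, 65), (297, 58), (334, -85), (335, -69), (452, -58), (453, -43)]
316 [(296, 68), (297, 62), (333, -88), (334, -68), (451, -41), (452, -68), (453, -48)]
327 [(248, 53), (296, 80), (297, 78), (332, -80), (333, -81), (451, -50), (452, -61), (453, -52)]
245 [499.   74.7 155.5]
260 [504.   74.2 187. ]
275 [503.9  74.3 200.5]
290 [503.9  74.3 212.2]
305 [501.8  74.6 218.1]
320 [496.9  75.2 218.1]
335 [491.2  75.8 217.3]
350 [485.9  76.5 217.3]
365 [480.7  77.1 217.6]
380 [475.1  77.7 217.7]
395 [469.5  78.4 217.9]
410 [463.3  79.1 217.7]
425 [456.9  79.9 217.5]
440 [450.   80.7 217. ]
455 [211.7 108.   -0. ]
```

Call:
jog_arm([
  [0.005,[0.03,0.0004,0],[0,0,0.007]],
  [0.005,[0.04,0.0005,0],[0,0,0]],
  [0.005,[0.03,0.0004,-0.02],[0,0,0]],
  [0.005,[0,0,-0.035],[0,0,0]],
  [0.005,[0,0,-0.02],[0,0,0]],
  [0.005,[0,0,-0.005],[0,0,0]],
  [0.005,[0,0,0],[0,0,0]],
  [0.005,[0,0,0],[0,0,0]],
])

```text
time_s: 22.75
ee_pos: [575.3, 80.7, 120.8]
ee_rot: [-0.122, -2.167, 2.166]
ft_force: [-0.4, 0.6, -0.3]
grip_width: 14.8
```

Run:
```python
from h import *
st(); c=grab('wrist','w12'); d=grab('side','s12'); st()
A=cv2.imread('pics/s12.png')[150:250,275:375]; B=cv2.imread('pics/w12.png')[0:400,150:480]
cv2.imwrite('pics/m12.png',np.hstack([cv2.resize(A,(400,400),interpolation=cv2.INTER_CUBIC),cv2.resize(B,(330,400),interpolation=cv2.INTER_CUBIC)]))
```

```text
t 22.75 p [575.3  80.7 120.8] yaw -96.26 ydir [ 0.003  0.    -1.   ] F [-0.4  0.6 -0.3] M [-0.04 -0.04  0.05] w 14.8
t 22.85 p [575.2  80.7 120.6] yaw -96.26 ydir [ 0.003  0.    -1.   ] F [-0.7 -0.2 -0.5] M [-0.06  0.01 -0.01] w 15.0
```

View pics/m12.png

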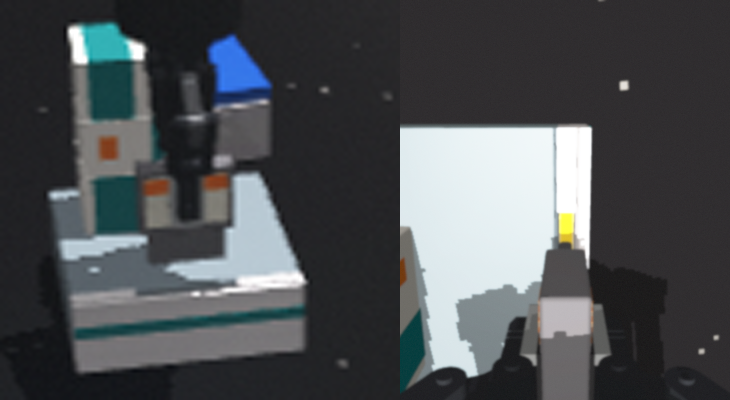

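Call:
jog_arm([
  [0.005,[-0.0003,-0.001,-0.008],[0,0,0]],
  [0.005,[0,0,-0.004],[0,0,0]],
  [0.005,[0,0,0],[0,0,0]],
  [0.005,[0,0,0],[0,0,0]],
])

```text
time_s: 23.35
ee_pos: [574.1, 79.6, 107.0]
ee_rot: [-0.118, -2.165, 2.165]
ft_force: [-0.4, 0.1, -0.6]
grip_width: 14.6
```

Run:
```python
from h import *
st(); c=grab('wrist','w13')
B=cv2.imread('pics/w13.png')[100:300,240:400]
cv2.imwrite('pics/m13.png',cv2.resize(B,(480,600),interpolation=cv2.INTER_CUBIC))
```

```text
t 23.35 p [574.1  79.6 107. ] yaw -96.27 ydir [-0.  0. -1.] F [-0.4  0.1 -0.6] M [ 0.01  0.   -0.03] w 14.6
```

View pics/m13.png

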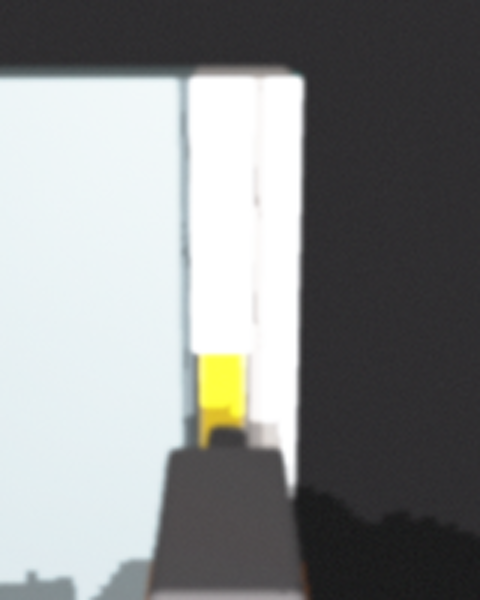

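The tongue tip at m13 (226,435) is centred on the channel's centre line (226.7), so I'll feel it in.

Call:
jog_arm([
  [0.005,[0,0,-0.004],[0,0,0]],
  [0.005,[0,0,-0.004],[0,0,0]],
  [0.005,[0,0,-0.003],[0,0,0]],
  [0.005,[0,0,0],[0,0,0]],
  [0.005,[0,0,0],[0,0,0]],
])

```text
time_s: 24.02
ee_pos: [574.2, 79.6, 96.1]
ee_rot: [-0.119, -2.165, 2.165]
ft_force: [0.5, -0.7, -1.2]
grip_width: 15.3
```

Run:
```python
from h import *
st()
```

```text
t 24.02 p [574.2  79.6  96.1] yaw -96.27 ydir [ 0. -0. -1.] F [ 0.5 -0.7 -1.2] M [ 0.03 -0.03  0.  ] w 15.3
```

Free at 96.1 (tongue 5 mm below the mouth, no contact force). On down to the spring strip.

Call:
jog_arm([
  [0.005,[0,0,-0.004],[0,0,0]],
  [0.005,[0,0,-0.004],[0,0,0]],
  [0.005,[0,0,-0.003],[0,0,0]],
  [0.005,[0,0,0],[0,0,0]],
  [0.005,[0,0,0],[0,0,0]],
])

```text
time_s: 24.65
ee_pos: [574.3, 79.7, 85.6]
ee_rot: [-0.119, -2.165, 2.165]
ft_force: [-2.3, 0.8, 4.1]
grip_width: 15.1
```

Run:
```python
from h import *
st()
```

```text
t 24.65 p [574.3  79.7  85.6] yaw -96.27 ydir [ 0. -0. -1.] F [-2.3  0.8  4.1] M [0.05 0.31 0.01] w 15.1
```

Call:
jog_arm([
  [0.005,[0,0,-0.003],[0,0,0]],
  [0.005,[0,0,-0.003],[0,0,0]],
  [0.005,[0,0,-0.003],[0,0,0]],
  [0.005,[0,0,-0.001],[0,0,0]],
  [0.005,[0,0,0],[0,0,0]],
  [0.005,[0,0,0],[0,0,0]],
])

```text
time_s: 25.4
ee_pos: [574.5, 79.7, 76.9]
ee_rot: [-0.119, -2.165, 2.165]
ft_force: [-6.3, -0.2, 12.8]
grip_width: 15.3
```

Run:
```python
from h import *
st()
```

```text
t 25.4 p [574.5  79.7  76.9] yaw -96.26 ydir [ 0. -0. -1.] F [-6.3 -0.2 12.8] M [-0.13  1.12 -0.01] w 15.3
```

Call:
jog_arm([
  [0.005,[0,0,-0.001],[0,0,0]],
  [0.005,[0,0,-0.001],[0,0,0]],
  [0.005,[0,0,0],[0,0,0]],
  [0.005,[0,0,0],[0,0,0]],
])

```text
time_s: 25.9
ee_pos: [574.6, 79.7, 76.9]
ee_rot: [-0.118, -2.165, 2.165]
ft_force: [-12.9, -0.0, 23.9]
grip_width: 15.2
```

Run:
```python
from h import *
st(); c=grab('wrist','w14'); d=grab('side','s14'); e=grab('scene','c14'); st()
W=world(c)
A=cv2.imread('pics/s14.png')[140:250,265:375]; B=cv2.imread('pics/c14.png')[155:265,315:425]
cv2.imwrite('pics/m14.png',np.hstack([cv2.resize(A,(400,400),interpolation=cv2.INTER_CUBIC),cv2.resize(B,(400,400),interpolation=cv2.INTER_CUBIC)]))
```

```text
t 25.9 p [574.6  79.7  76.9] yaw -96.25 ydir [-0.001 -0.    -1.   ] F [-12.9  -0.   23.9] M [-0.2   2.01 -0.02] w 15.2
t 26.05 p [574.6  79.7  76.9] yaw -96.26 ydir [-0.001 -0.    -1.   ] F [-11.9  -1.1  23.8] M [-0.23  2.03 -0.06] w 15.1
```

View pics/m14.png

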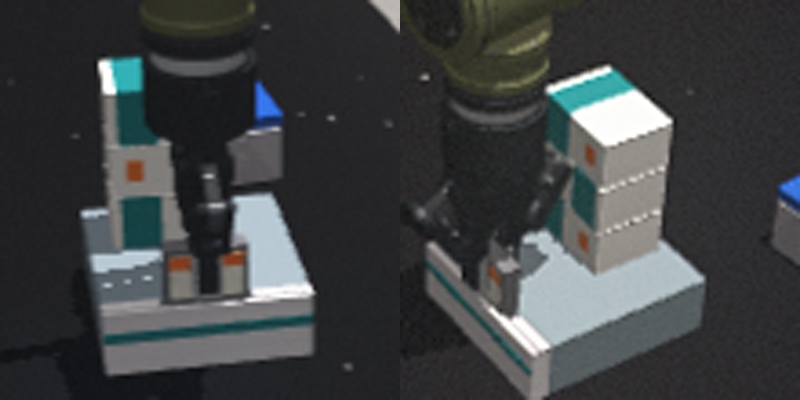

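View pics/w14.png

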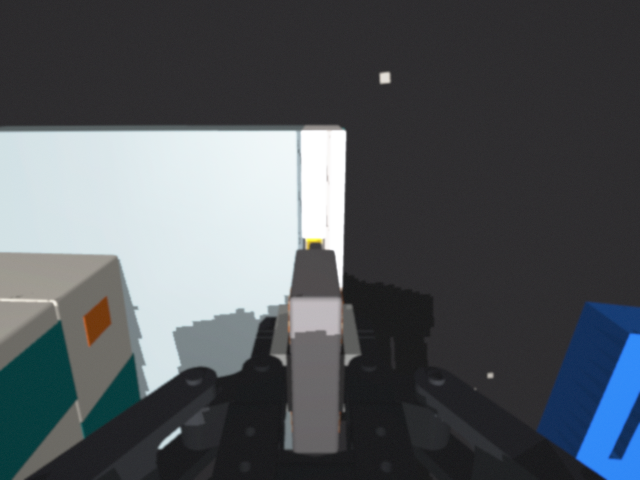

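Run:
```python
from h import *
c=load('w14'); W=world(c); print('holder top z',np.nanmedian(W[310:440,305:328,2]).round(1),'shelf z',np.nanmedian(W[150:240,150:280,2]).round(1))
st(); print(bot.finish_job())
```

```text
holder top z 95.4 shelf z 50.4
t 26.05 p [574.6  79.7  76.9] yaw -96.26 ydir [-0.001 -0.    -1.   ] F [-11.9  -1.1  23.8] M [-0.23  2.03 -0.06] w 15.1
the job is handed in; nothing more can be done
None
```

I stacked both loose cartons on the shelf carton, then took the grey label holder from the blue stand and pressed it home in the channel. I handed the job in at about 26 s while still gripping it and pressing down.

- **Column:** The wrist camera put the bottom, middle and top cartons at (572.6, 191.1), (572.9, 190.5) and (572.7, 191.0) mm. Their headings were 82.1°, 82.8° and 82.3°. The edges look continuous in the scene and side views. One earlier wrist view, taken while the arm was still swaying, read the middle carton about 1.5 mm off, and the steadier view did not bear that out.
- **Label holder:** The tongue went into the channel with no contact force and then met the spring at about 4 N. It stopped hard at TCP z = 76.9 mm, exactly the height expected for fully home. Pushing 2 mm further raised the force from 13 to 24 N without any movement. The holder's top reads 95.4 mm against 95 expected.
- **Sideways load:** There is also about 12 N of sideways force at the wrist in the final pose. I left it, because the readings were steady.
- **Other items:** The bottle, mouse and tip box were not touched.

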